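Lay out the serving turntable

TASK

Get the serving turntable ready for the table: pull the wooden spatula out of its slanted holder and lay it flat, underside down, inside the long outline inlaid in the turntable (either way round), and stand the slim spice jar upright inside the round outline. The turntable spins freely, so set both things down onto it rather than dropping them, never let it turn more than about ten degrees from how it stands now, and leave the squat jar and the bowl where they are.

Things in the scene. Friction and masses are not known exactly. Their poses are not given: they have to be found in the camera images.
- turntable: Light wooden disc, radius 160 mm, top 40 mm above the worktop, on a smaller fixed foot. Spins almost freely (friction 0.006 N m) about its vertical axis and starts at any angle. Origin: on the axis at the disc's underside, 18 mm below its top, z up; x runs along the long outline, y from the long outline towards the round one.
- ring_mark (a point): Centre of the round outline (dark inlaid circle, radius 34 mm, a flat line to the eye only) on the top face of the turntable, 85 mm from its axis; axes as the turntable's.
- long_mark (a point): Centre of the long outline (dark inlaid rounded rectangle, 218 mm by 68 mm) on the top face of the turntable, 65 mm from its axis across the axis from the round outline; x along the outline's length, z up.
- rim_dot (a point): Small brass dot in the top face near the rim, 145 mm from the axis, outward of the round outline; shows how far the disc has turned.
- holder: Fixed dark wooden holder, foot 150 x 90 mm. Its socket, 26 mm wide, 24 mm high, 60 mm deep, slants 40 degrees up from level and opens along the holder's +x (roughly away from the robot); a 14 mm wide tongue under the spatula goes on 45 mm past the mouth. Origin: centre of the foot on the worktop, z up; the socket's closed end is at about x -50, z 30 mm.
- spatula: Brown wooden spatula, 195 mm long, 70 g, flat underside; starts with its handle 60 mm deep in the holder, upper face up; pull it out along its +x. Origin: mid length on the underside, near its balance; x to the blade, z out of the upper face. Handle 20 wide, 18 thick, x -97 to +32 mm; neck 32 wide, 7 thick, x +7 to +37; blade 52 wide, 7 thick, x +28 to +97.
- spice_jar: Slim spice jar with a screw lid, 46 mm in diameter, 106 mm high, about 0.11 kg, standing on the worktop. Origin: centre of its underside, z up.
- squat_jar: Wider jar, 64 mm in diameter, 90 mm high, a bystander. Origin: centre of its underside.
- bowl: Plain round bowl, 130 mm in diameter, 59 mm high, a bystander. Origin: centre of its underside.

How it is judged:
By the outcome, as a careful person would: the job done as asked, in the order asked, and still so for the second after the job is handed in, with the robot touching nothing.
It also fails if it takes over 58 s, if anything falls off the work surface, if the arm or the gripper's body presses on something with over 40 N, if the wrist force passes 120 N, or if a joint passes its speed limit or range.

ROBOT

A 6-joint arm with a two-finger parallel gripper is mounted at the origin on the work surface; the furniture and walls round the work are solid. World frame = base frame: x ahead of the robot, y to its left, z up, the work surface at z = 0. Lengths are in m, angles in rad, forces in N, time in s.
With the tool pointing down it reaches from about 0.3 to 0.75 m from the base axis. Payload 8.5 kg.
Tool frame: the origin (TCP) lies between the finger pads; the fingertips stand 14 mm ahead of it and the grasp point (between the pads) lies 5 mm behind it (ctrl.finger_overhang is the distance from the TCP to the fingertips, in m); z points along the fingers, y is the line along which they close (so a half turn about z gives the same grasp; the last joint's range is limited). The gripper opens to 85 mm and grips with 20 to 120 N. Pads are 22 mm wide; open, the fingers measure 114 mm over their backs; the gripper's body (76 mm by 85 mm) begins 54 mm behind the grasp point. The pads swing forward as they close: fully open they stand 13 mm farther back than shut.
Start: joints at [0.939, 0.381, 1.297, -0, 1.464, -0.215], TCP at [0.223, 0.503, 0.245] pointing down, gripper open.
Joint ranges: [-3.11, 3.11], [-0.89, 2.33], [0.22, 2.48], [-1.42, 4.56], [0.17, 2.85], [-2.88, 2.88]. Speed limits (rad/s): [2.39, 2.39, 3.14, 3.14, 3.14, 3.14].

INTERFACE

Orientations are given as a unit quaternion [w, x, y, z].
In Python, from workcell import ctrl, vision, hand_in gives the robot as it stands (ctrl), with the cameras (vision) and the job as plain functions.
- The arm moves only by the shell command python3 shift.py FILE [FORCE], which reads ROWS from the file FILE. ROWS is a JSON list of rows, 1 to 12 of them, each an object with the fields d (a list: dx, dy, dz in m), rz (a turn about the tool's z in rad), jaw (the opening from 0.0 (shut) to 1.0 (fully open)); a field left out counts as zero (the opening has to be given); each row shifts and turns the commanded pose from where the row before left it, along the tool's axes as they then stand; what a row does not reach is not made up. A row lasts 1/8 s, in which the tool goes at most 0.0625 m and 0.188 rad, less where a joint would pass 70% of its speed; a pose out of reach is approached as far as the arm can. The fingers move at their own pace and stop on an object; FORCE is the grip in N (left out, the last holds). Time passes only in rows, so rows that do not move let the fingers close. It prints the time, the measured TCP pose, the force, the opening and the grip force at its end. Input that does not fit is refused with a message, and nothing moves.
- ctrl.sense(): the state, without advancing time (a new reading comes with each control period).
- vision.camera(name): name is "scene" or "side" or "wrist"; returns the picture (384x512x3 uint8, red, green, blue); there is no depth.
- vision.calibration(name): a dict with "intrinsics" (3x3 intrinsics, pixels), "extrinsics" (4x4, takes a point from world to camera coordinates); the wrist camera has in their place "mount" (4x4, takes a point from camera to tool coordinates, whose origin is the TCP and whose axes are the flange's). Camera axes: x right, y down, z forward; pixel columns grow to the right and rows downward; lengths in m; the calibration is good to about 2 mm. A picture is of the moment at which its call begins: read the wrist's pose just before it. calibration takes no time and is no camera call.
- hand_in(): hands the job in; it is judged then, once.
The state is a dict: "time": time; "joint_positions": joint angles; "qd": joint speeds; "effort": joint torques, N m; "eef_pos": TCP position; "tcp_rot": TCP orientation; "ft_force": force on the tool from outside, world axes, zero at the start; "torque": the same for the moment, N m; "width": opening from 0.0 (shut) to 1.0 (fully open); "grasp_force": force on a finger pad.
Only numpy, scipy, OpenCV 4.12 (cv2) and the standard library are available. Lean on these libraries where they do the work, as an engineer would, in place of code of your own. Each camera call takes 0.05 s, during which the arm holds its last target. There are 200 camera calls.

## Working session

There is one attempt and no reset: what is moved stays moved. The work goes in short steps, Python scripts to look and compute and a shell command to move; the robot and the scene stay as the last step left them, time stands still between calls to the robot, and variables do not carry over. Pictures are saved under pics/ and viewed, at most 10 in all, crops included, and the job is handed in when it is done.

```bash
ls; mkdir -p pics; python3 - <<'E'
from workcell import ctrl, vision, hand_in
import cv2,numpy as np
np.set_printoptions(precision=4,suppress=True)
for n in("scene","side"):
    cv2.imwrite(f"pics/{n}0.png",cv2.resize(vision.camera(n)[:,:,::-1],(800,600),interpolation=cv2.INTER_CUBIC))
    c=vision.calibration(n);print(n,c)
print(vision.calibration("wrist"));print(ctrl.sense())
E
```

```text
pics
shift.py
workcell.py
scene {'intrinsics': array([[442.0713,   0.    , 259.4976],
       [  0.    , 442.0713, 190.6056],
       [  0.    ,   0.    ,   1.    ]]), 'extrinsics': array([[ 0.6404, -0.7679,  0.0113, -0.348 ],
       [-0.5522, -0.4706, -0.6882,  0.3777],
       [ 0.5338,  0.4346, -0.7254,  1.2506],
       [ 0.    ,  0.    ,  0.    ,  1.    ]])}
side {'intrinsics': array([[445.9154,   0.    , 254.4662],
       [  0.    , 445.9154, 189.2714],
       [  0.    ,   0.    ,   1.    ]]), 'extrinsics': array([[ 0.9341, -0.3563, -0.0232, -0.4945],
       [-0.1853, -0.4283, -0.8844,  0.1814],
       [ 0.3052,  0.8304, -0.4661,  1.1685],
       [ 0.    ,  0.    ,  0.    ,  1.    ]])}
{'intrinsics': array([[314.2233,   0.    , 253.0793],
       [  0.    , 314.2233, 188.6684],
       [  0.    ,   0.    ,   1.    ]]), 'mount': array([[-0.0006, -0.9598, -0.2806,  0.0714],
       [ 1.    , -0.0008,  0.0005, -0.0014],
       [-0.0007, -0.2806,  0.9598, -0.1287],
       [ 0.    ,  0.    ,  0.    ,  1.    ]])}
{'time': 0.1, 'joint_positions': array([ 0.9387,  0.3812,  1.2981, -0.    ,  1.4636, -0.2153]), 'qd': array([ 0.0018, -0.0016, -0.0017,  0.0002,  0.0032,  0.0025]), 'effort': array([  0.0026, -44.9226, -23.1658,  -0.0003,   0.0036,   0.    ]), 'eef_pos': array([0.2225, 0.5027, 0.2448]), 'tcp_rot': array([-0.0003,  0.2069,  0.9784, -0.0006]), 'ft_force': array([-0.1324,  0.1319, -0.1195]), 'torque': array([ 0.0204,  0.0121, -0.    ]), 'grasp_force': 0.0, 'width': 1.0003867984494823}
```

View pics/scene0.png

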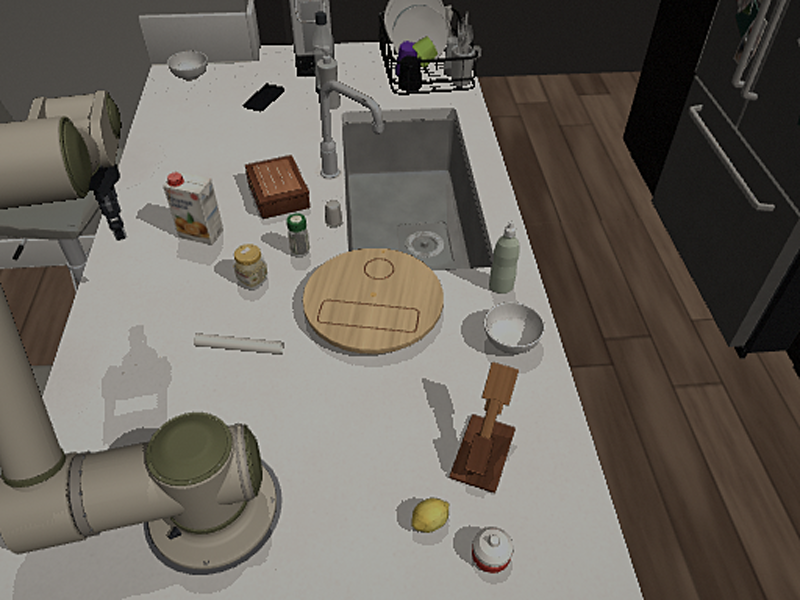

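View pics/side0.png

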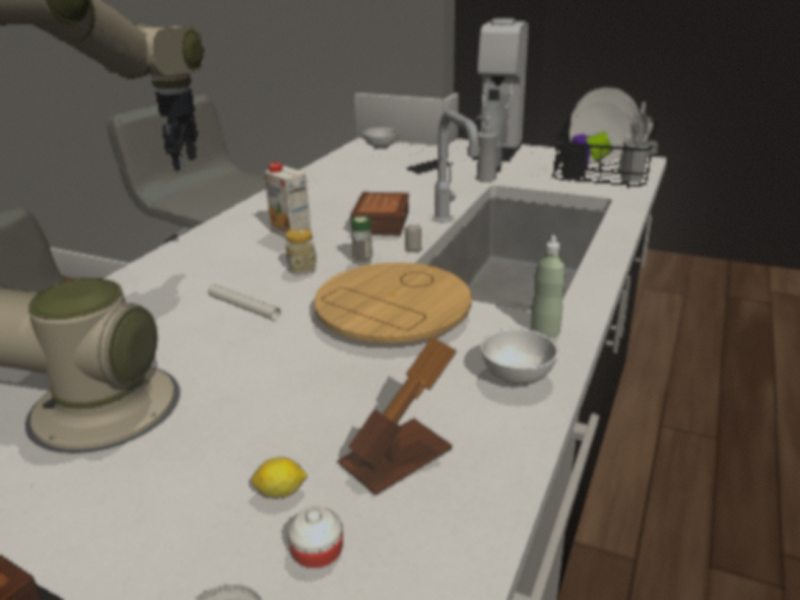

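The scene view shows the turntable around (373,300) with the ring at (379,268). The long outline has corners near (321,300), (420,307), (417,333) and (319,325). The slim green-lid jar's base is near (300,252) and the squat jar is at (251,280). The spatula's blade tip is at (503,367), with the holder foot around (483,452). I'll get coarse world positions first.

```bash
cat > h.py <<'E'
from workcell import ctrl, vision, hand_in
import cv2,numpy as np
from scipy.spatial.transform import Rotation as R
np.set_printoptions(precision=4,suppress=True)
def cam(n,s=None):
    c=vision.calibration(n)
    if n!="wrist": return c["intrinsics"],c["extrinsics"]
    T=np.eye(4);T[:3,:3]=R.from_quat(s["tcp_rot"],scalar_first=True).as_matrix();T[:3,3]=s["eef_pos"]
    return c["intrinsics"],np.linalg.inv(T@c["mount"])
def ray(n,p,s=None):
    K,E=cam(n,s);d=E[:3,:3].T@np.linalg.solve(K,[p[0],p[1],1]);return -E[:3,:3].T@E[:3,3],d
def onz(n,p,z,s=None):
    o,d=ray(n,p,s);return o+d*(z-o[2])/d[2]
def tri(*rays):
    A=[];b=[]
    for o,d in rays:
        d=d/np.linalg.norm(d);P=np.eye(3)-np.outer(d,d);A.append(P);b.append(P@o)
    return np.linalg.lstsq(np.vstack(A),np.hstack(b),rcond=None)[0]
def proj(n,X,s=None):
    K,E=cam(n,s);x=K@(E[:3,:3]@np.asarray(X)+E[:3,3]);return x[:2]/x[2]
E
python3 - <<'E'
from h import *
k=1/1.5625
S=lambda u,v,z:onz("scene",(u*k,v*k),z);D=lambda u,v,z:onz("side",(u*k,v*k),z)
print("ring",S(379,268,.04),D(417,279,.04))
print("long",[S(*p,.04) for p in((321,300),(420,307),(417,333),(319,325))],[D(*p,.04) for p in((341,290),(426,318),(410,330),(324,300))])
print("jar",S(298,221,.106),S(300,252,0),D(361,221,.106),D(362,258,0)); print("squat",S(248,252,.09),D(300,236,.09))
print("bowl",S(514,322,.05),D(519,349,.05))
t=lambda a,b:tri(ray("scene",np.array(a)*k),ray("side",np.array(b)*k))
print("bladetip",t((489,364),(432,338)),t((518,370),(456,348)))
print("bladebase",t((482,397),(407,378)),t((510,403),(433,389)))
print("foot",[S(*p,0) for p in((468,412),(515,430),(495,491),(450,474))],[D(*p,0) for p in((452,446),(376,492),(340,462))])
E
```

```text
ring [0.6301 0.154  0.04  ] [0.6313 0.1501 0.04  ]
long [array([0.4679, 0.1848, 0.04  ]), array([0.5956, 0.0019, 0.04  ]), array([ 0.5321, -0.0412,  0.04  ]), array([0.4119, 0.1355, 0.04  ])] [array([0.4691, 0.1655, 0.04  ]), array([ 0.584 , -0.0102,  0.04  ]), array([ 0.5396, -0.0397,  0.04  ]), array([0.4251, 0.1371, 0.04  ])]
jar [0.5752 0.3597 0.106 ] [0.5761 0.369  0.    ] [0.5772 0.3527 0.106 ] [0.5838 0.3813 0.    ]
squat [0.4364 0.3824 0.09  ] [0.4356 0.3614 0.09  ]
bowl [ 0.6861 -0.187   0.05  ] [ 0.682  -0.1884  0.05  ]
bladetip [ 0.4909 -0.248   0.1482] [ 0.5062 -0.3009  0.158 ]
bladebase [ 0.4451 -0.2674  0.1035] [ 0.4649 -0.3168  0.1098]
foot [array([ 0.4632, -0.2316,  0.    ]), array([ 0.4891, -0.328 ,  0.    ]), array([ 0.3548, -0.373 ,  0.    ]), array([ 0.3288, -0.2882,  0.    ])] [array([ 0.495 , -0.3209,  0.    ]), array([ 0.3563, -0.3691,  0.    ]), array([ 0.3276, -0.2905,  0.    ])]
```

Coarse positions agree between the two cameras: the holder is at about (0.41,-0.30) with yaw about 20°, and the blade tip is at z≈0.155, as expected. Next I'll move the wrist camera over the spatula.

```bash
echo '[{"d": [-0.039,-0.0437,-0.004],"jaw": 1},{"d": [-0.039,-0.0437,-0.004],"jaw": 1},{"d": [-0.039,-0.0437,-0.004],"jaw": 1},{"d": [-0.039,-0.0437,-0.004],"jaw": 1},{"d": [-0.039,-0.0437,-0.004],"jaw": 1},{"d": [-0.039,-0.0437,-0.004],"jaw": 1},{"d": [-0.039,-0.0437,-0.004],"jaw": 1},{"d": [-0.039,-0.0437,-0.004],"jaw": 1},{"d": [-0.039,-0.0437,-0.004],"jaw": 1},{"d": [-0.039,-0.0437,-0.004],"jaw": 1},{"d": [-0.039,-0.0437,-0.004],"jaw": 1},{"d": [-0.039,-0.0437,-0.004],"jaw": 1}]' > path.dat && python3 shift.py path.dat
echo '[{"d": [-0.039,-0.0437,0],"jaw": 1},{"d": [-0.039,-0.0437,0],"jaw": 1},{"rz": 0.182,"jaw": 1},{"rz": 0.182,"jaw": 1},{"rz": 0.182,"jaw": 1},{"rz": 0.182,"jaw": 1},{"rz": 0.182,"jaw": 1},{"rz": 0.182,"jaw": 1},{"rz": 0.182,"jaw": 1},{"rz": 0.182,"jaw": 1},{"rz": 0.182,"jaw": 1},{"rz": 0.182,"jaw": 1}]' > path.dat && python3 shift.py path.dat
echo '[{"rz": 0.182,"jaw": 1},{"rz": 0.182,"jaw": 1},{"rz": 0.182,"jaw": 1},{"jaw": 1}]' > path.dat && python3 shift.py path.dat
python3 - <<'E'
from h import *
s=ctrl.sense();im=vision.camera("wrist");np.save("w1.npy",[s],allow_pickle=True)
print(s["eef_pos"],s["joint_positions"],R.from_quat(s["tcp_rot"],scalar_first=True).as_matrix())
cv2.imwrite("pics/w1.png",cv2.resize(im[:,:,::-1],(800,600),interpolation=cv2.INTER_CUBIC))
E
```

```text
time: 1.6
eef_pos: [0.4384, -0.168, 0.2933]
tcp_rot: [-0.0, 0.207, 0.978, 0.0]
ft_force: [1.2, 0.3, 1.3]
width: 0.998
grasp_force: 0.0
time: 3.1
eef_pos: [0.4741, -0.2775, 0.2929]
tcp_rot: [-0.0, 0.901, 0.434, -0.0]
ft_force: [0.3, 0.1, -0.5]
width: 1.002
grasp_force: 0.0
time: 3.6
eef_pos: [0.4742, -0.2775, 0.293]
tcp_rot: [-0.0, 0.984, 0.179, -0.0]
ft_force: [-0.7, 0.4, 0.3]
width: 1.0
grasp_force: 0.0
[ 0.4742 -0.2775  0.293 ] [-0.745   0.3509  1.2056  0.      1.5859  0.4653] [[ 0.9357  0.3527 -0.0006]
 [ 0.3527 -0.9357  0.0005]
 [-0.0003 -0.0007 -1.    ]]
```

View pics/w1.png

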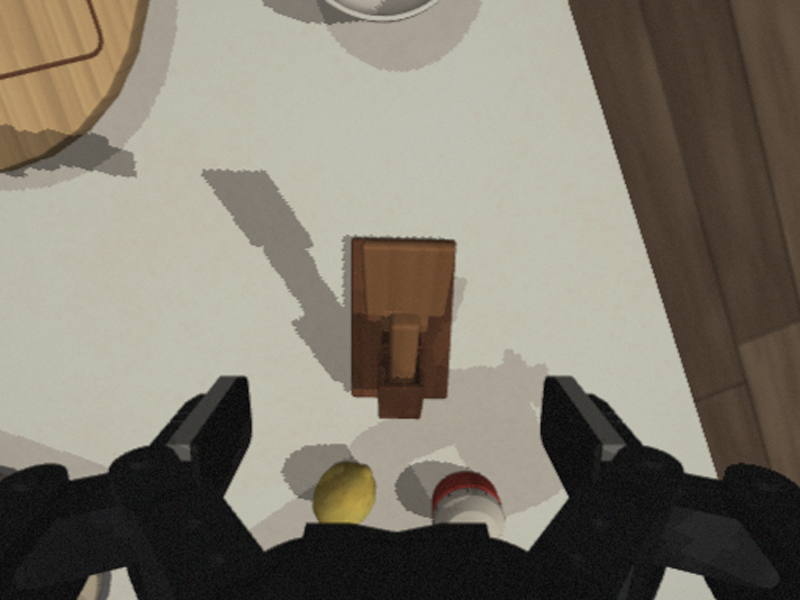

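The wrist view shows the blade's tip edge from (363,241) to (456,241), its base near row 313 from (370) to (444), and the handle from about (405,317) to (403,378). The foot spans columns 351–450. I'll check these against the known sizes.

```bash
python3 - <<'E'
from h import *
s=np.load("w1.npy",allow_pickle=True)[0];k=1/1.5625
W=lambda u,v,z:onz("wrist",(u*k,v*k),z,s)
a,b=W(363,241,.160),W(456,241,.160);c,d=W(370,313,.116),W(444,313,.116)
print("tip",a,b,np.linalg.norm(a-b),"base",c,d,np.linalg.norm(c-d))
m,n=(a+b)/2,(c+d)/2;print("axis mid",m,n,np.degrees(np.arctan2(*(m-n)[1::-1])))
h1=W(405,318,.13);h2=W(403,378,.105);print("handle",h1,h2,np.degrees(np.arctan2(*(h1-h2)[1::-1])))
f=[W(351,237,0),W(352,397,0),W(447,398,0)];print("foot",f,np.linalg.norm(f[0]-f[1]),np.linalg.norm(f[2]-f[1]),np.degrees(np.arctan2(*(f[0]-f[1])[1::-1])))
print("lemon",W(345,495,.025),"tip side view",tri(ray("scene",(503.5*k,367*k)),ray("side",(444*k,343*k))))
# model prediction
ps=np.radians(20);C=np.array([.41,-.302,0]);u=np.array([np.cos(ps),np.sin(ps),0])
for x in(28,97):
    p=C+u*(-.05+(x+97.5)/1e3*np.cos(.698)-.007*np.sin(.698))+[0,0,.03+(x+97.5)/1e3*np.sin(.698)+.007*np.cos(.698)];print(x,p,proj("wrist",p,s)/k)
E
```

```text
tip [ 0.4907 -0.2533  0.16  ] [ 0.5083 -0.3001  0.16  ] 0.0500117277529906 base [ 0.4392 -0.2735  0.116 ] [ 0.4563 -0.3189  0.116 ] 0.04848510397247552
axis mid [ 0.4995 -0.2767  0.16  ] [ 0.4477 -0.2962  0.116 ] 20.618356294913596
handle [ 0.4484 -0.2942  0.13  ] [ 0.3983 -0.3124  0.105 ] 19.905960477698013
foot [array([ 0.4603, -0.2422,  0.    ]), array([ 0.3158, -0.2935,  0.    ]), array([ 0.3467, -0.3785,  0.    ])] 0.15333290428857194 0.09044010390361612 19.532341954807404
lemon [ 0.2289 -0.319   0.025 ] tip side view [ 0.4989 -0.2746  0.1529]
28 [ 0.4491 -0.2878  0.116 ] [395.7252 306.7614]
97 [ 0.4988 -0.2697  0.1604] [396.8262 237.6962]
```

```bash
echo '[{"d": [-0.0037,0.0082,0.04],"jaw": 1},{"d": [0,0,0.04],"jaw": 1},{"d": [0,0,0.04],"jaw": 1},{"d": [0,0,0.03],"jaw": 1},{"d": [0,0,0.013],"jaw": 1},{"jaw": 0},{"jaw": 0},{"jaw": 0},{"jaw": 0},{"jaw": 0}]' > path.dat && python3 shift.py path.dat 40
```

```text
time: 4.9
eef_pos: [0.4742, -0.2868, 0.1316]
tcp_rot: [0.001, 0.984, 0.179, 0.001]
ft_force: [0.8, 1.5, 6.3]
width: 0.601
grasp_force: 41.3
```

```bash
echo '[{"d": [0.0096,0,-0.008],"jaw": 0},{"d": [0.0153,0,-0.0129],"jaw": 0},{"d": [0.0153,0,-0.0129],"jaw": 0},{"d": [0.0153,0,-0.0129],"jaw": 0},{"d": [0.0153,0,-0.0129],"jaw": 0},{"d": [0.0153,0,-0.0129],"jaw": 0},{"d": [0.0153,0,-0.0129],"jaw": 0},{"d": [0,0,-0.02],"jaw": 0},{"d": [0,0,-0.02],"jaw": 0},{"jaw": 0}]' > path.dat && python3 shift.py path.dat
python3 - <<'E'
from h import *
s=ctrl.sense();print(s["eef_pos"],s["ft_force"],s["width"])
a=vision.camera("side")
cv2.imwrite("pics/s2.png",cv2.resize(a[120:340,160:400,::-1],None,fx=2.5,fy=2.5,interpolation=cv2.INTER_CUBIC))
E
```

```text
time: 6.15
eef_pos: [0.5693, -0.2509, 0.2573]
tcp_rot: [0.001, 0.984, 0.179, 0.001]
ft_force: [-0.1, 0.5, -0.6]
width: 0.597
grasp_force: 41.8
[ 0.5693 -0.2509  0.2573] [-0.1098  0.4536 -0.5857] 0.596987913961918
```

View pics/s2.png

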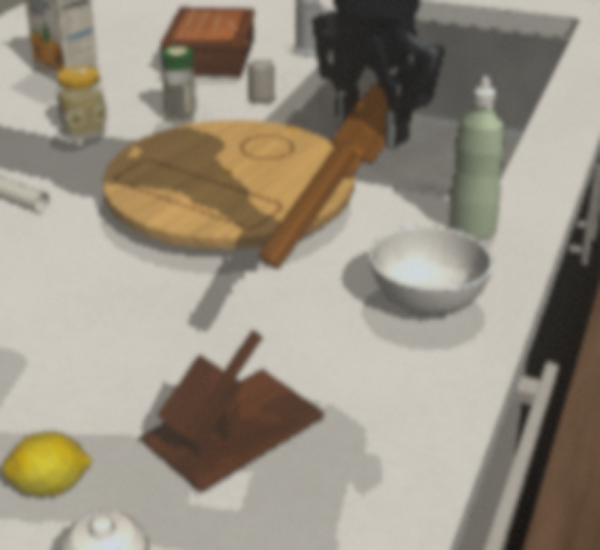

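The side view shows the spatula clear of the holder and firmly held by the blade, still tilted at 40°. I'll lay it on the free worktop, flatten it there, and regrip it.

```bash
echo '[{"d": [-0.0265,-0.0474,0],"jaw": 0},{"d": [-0.0265,-0.0474,0],"jaw": 0},{"d": [-0.0265,-0.0474,0],"jaw": 0},{"d": [-0.0265,-0.0474,0],"jaw": 0},{"d": [0,0,0.04],"jaw": 0},{"d": [0,0,0.04],"jaw": 0},{"d": [0,0,0.04],"jaw": 0},{"d": [0,0,0.02],"jaw": 0},{"d": [0,0,0.005],"jaw": 0},{"jaw": 0}]' > path.dat && python3 shift.py path.dat 40
python3 - <<'E'
from h import *
s=ctrl.sense();print(s["eef_pos"],s["ft_force"],s["width"])
a=vision.camera("side")
cv2.imwrite("pics/s3.png",cv2.resize(a[120:340,100:340,::-1],None,fx=2.5,fy=2.5,interpolation=cv2.INTER_CUBIC))
E
```

```text
time: 7.45
eef_pos: [0.4028, -0.1106, 0.1108]
tcp_rot: [-0.0, 0.984, 0.178, -0.0]
ft_force: [1.1, -1.5, -0.1]
width: 0.601
grasp_force: 41.9
[ 0.4028 -0.1106  0.1108] [ 1.1412 -1.4757 -0.0911] 0.6005031127682978
```

View pics/s3.png

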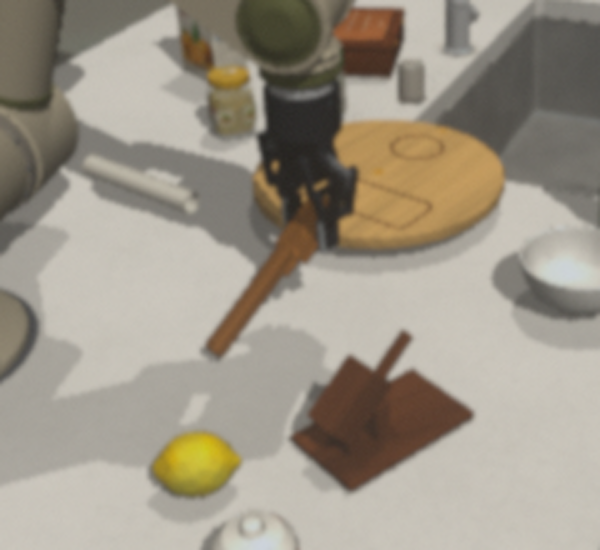

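The handle end hovers just above the worktop at about (213,352), and the area around it is clear. Now I'll swing it down along an arc with a light grip.

```bash
echo '[{"d": [0,0,0.010],"jaw": 0},{"d": [0.0084,0,0.011],"jaw": 0},{"d": [0.0074,0,0.0116],"jaw": 0},{"d": [0.0063,0,0.0122],"jaw": 0},{"d": [0.0053,0,0.0127],"jaw": 0},{"d": [0.0041,0,0.0131],"jaw": 0},{"d": [0.003,0,0.012],"jaw": 0},{"d": [0.001,0,0.006],"jaw": 0},{"jaw": 0.66},{"jaw": 0.8},{"jaw": 1},{"jaw": 1}]' > path.dat && python3 shift.py path.dat 20
echo '[{"d": [0,0,-0.06],"jaw": 1},{"d": [-0.02,0,-0.06],"jaw": 1},{"d": [-0.02,0,-0.06],"jaw": 1},{"d": [-0.02,0,-0.04],"jaw": 1},{"jaw": 1}]' > path.dat && python3 shift.py path.dat
python3 - <<'E'
from h import *
s=ctrl.sense();np.save("w2.npy",[s],allow_pickle=True);im=vision.camera("wrist")
print(s["eef_pos"],s["ft_force"])
cv2.imwrite("pics/w2.png",cv2.resize(im[:,:,::-1],(800,600),interpolation=cv2.INTER_CUBIC))
E
```

```text
time: 9.0
eef_pos: [0.436, -0.0982, 0.0223]
tcp_rot: [0.0, 0.984, 0.178, 0.0]
ft_force: [0.6, 0.1, 0.3]
width: 0.998
grasp_force: 0.0
time: 9.62
eef_pos: [0.3802, -0.1197, 0.2433]
tcp_rot: [0.002, 0.984, 0.178, 0.002]
ft_force: [-0.5, 0.8, -0.1]
width: 1.002
grasp_force: 0.0
[ 0.3802 -0.1197  0.2433] [-0.479   0.7517 -0.1196]
```

View pics/w2.png

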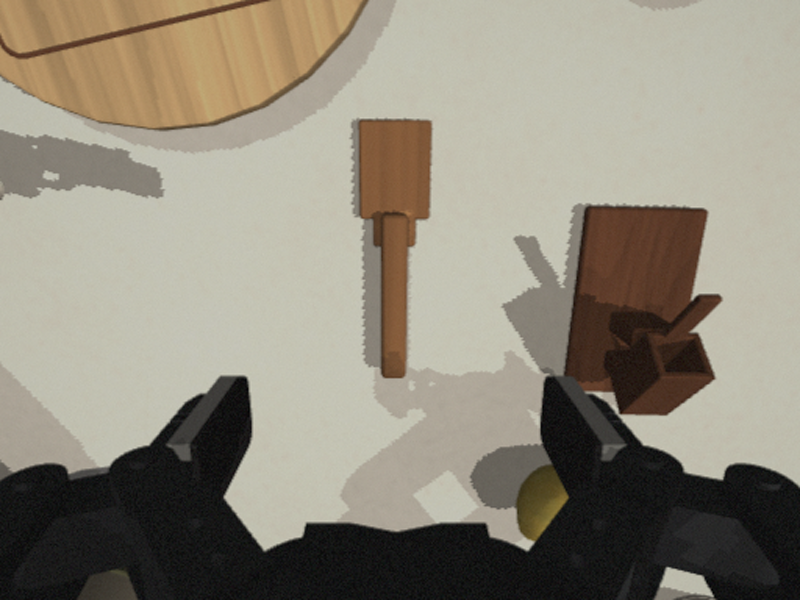

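The spatula lies flat. The blade's tip edge runs from (360,120) to (432,121), its base is at row 217, and the handle end's top is at (394,377).

```bash
python3 - <<'E'
from h import *
s=np.load("w2.npy",allow_pickle=True)[0];k=1/1.5625
W=lambda u,v,z:onz("wrist",(u*k,v*k),z,s)
t=(W(360,120,.007)+W(432,121,.007))/2;b=(W(358,217,.007)+W(430,218,.007))/2
e=W(394,374,.018);f=W(395,214,.018)
M=R.from_quat(s["tcp_rot"],scalar_first=True).as_matrix()
print("tip",t,"base",b,"end",e,"front",f,"len",np.linalg.norm((t-e)[:2]))
u=(t-e)[:2];u/=np.linalg.norm(u);print("yaw",np.degrees(np.arctan2(u[1],u[0])),"tool",np.degrees(np.arctan2(M[1,0],M[0,0])))
o1=t[:2]-.0975*u;o2=e[:2]+.0975*u;o=(o1+o2)/2
g=o-.010*u;print("origins",o1,o2,"grasp",g)
print("tool delta",M.T@(np.r_[g,.016]-s["eef_pos"]))
E
```

```text
tip [ 0.4674 -0.0898  0.007 ] base [ 0.4034 -0.1121  0.007 ] end [ 0.2898 -0.1543  0.018 ] front [ 0.4072 -0.1114  0.018 ] len 0.188959800270834
yaw 19.971599841886857 tool 20.49318540473918
origins [ 0.3758 -0.1231] [ 0.3815 -0.121 ] grasp [ 0.3692 -0.1255]
tool delta [-0.0131  0.0003  0.2272]
```

```bash
echo '[{"d": [0.0467,-0.0342,-0.0167],"jaw": 1},{"d": [0.0467,-0.0342,-0.0167],"jaw": 1},{"d": [0.0467,-0.0342,-0.0167],"jaw": 1},{"d": [0.0467,-0.0342,-0.0167],"jaw": 1},{"d": [0.0467,-0.0342,-0.0167],"jaw": 1},{"d": [0.0467,-0.0342,-0.0167],"jaw": 1},{"jaw": 1},{"jaw": 1}]' > path.dat && python3 shift.py path.dat
python3 - <<'E'
from h import *
s=ctrl.sense();np.save("w3.npy",[s],allow_pickle=True);im=vision.camera("wrist")
print(s["eef_pos"],s["ft_force"]);cv2.imwrite("w3raw.png",im[:,:,::-1])
cv2.imwrite("pics/w3.png",cv2.resize(im[:,:,::-1],(800,600),interpolation=cv2.INTER_CUBIC))
E
```

```text
time: 10.68
eef_pos: [0.5704, 0.1715, 0.3389]
tcp_rot: [-0.0, 0.984, 0.179, -0.002]
ft_force: [-0.2, 0.1, -0.1]
width: 1.0
grasp_force: 0.0
[0.5704 0.1715 0.3389] [-0.1998  0.1295 -0.138 ]
```

View pics/w3.png

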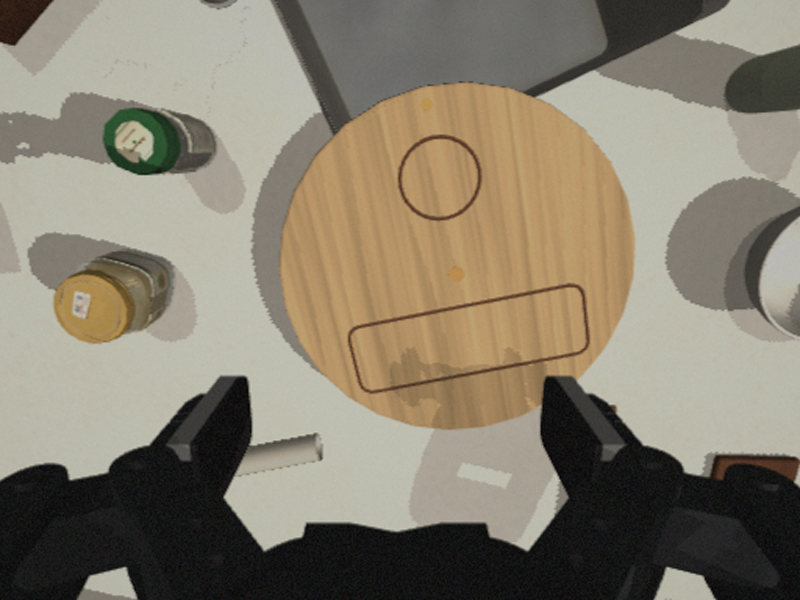

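The whole turntable is visible. The ring centre is at (440,177), the axis dot at (457,273) and the rim dot at (427,104). The long outline's corners are about (348,329), (583,284), (590,351) and (365,393). The green lid's top centre is at about (141,141).

```bash
python3 - <<'E'
from h import *
s=np.load("w3.npy",allow_pickle=True)[0];k=1/1.5625
W=lambda u,v,z:onz("wrist",(u*k,v*k),z,s)
r=W(440,177,.04);a=W(457,273,.04);d=W(427,104,.04)
c=[W(*p,.04) for p in((348,328),(582,283),(591,352),(364,394))]
L=np.mean(c,0);e=(c[1]-c[0]+c[2]-c[3])[:2]
print("ring",r,"axis",a,"dot",d,"long",L,"r-a",np.linalg.norm(r-a),"L-a",np.linalg.norm(L-a),"d-a",np.linalg.norm(d-a))
print("outline size",np.linalg.norm(c[1]-c[0]),np.linalg.norm(c[2]-c[1]),"yaw",np.degrees(np.arctan2(e[1],e[0])),"perp yaw from ring",np.degrees(np.arctan2(*(r-L)[1::-1]))-90, np.degrees(np.arctan2(*(d-L)[1::-1]))-90)
print("lid",W(141,141,.106),"lid w",np.linalg.norm(W(104,138,.106)-W(179,143,.106)),"squat",W(94,306,.09))
E
```

```text
ring [0.6295 0.1528 0.04  ] axis [0.5573 0.1071 0.04  ] dot [0.6795 0.1844 0.04  ] long [0.5019 0.0712 0.04  ] r-a 0.08545812854514924 L-a 0.06603766841058922 d-a 0.1445643730928821
outline size 0.21623362215896566 0.06883669336781922 yaw -57.922675181110606 perp yaw from ring -57.41320395949199 -57.48678954223947
lid [0.5797 0.3652 0.106 ] lid w 0.05230032127871003 squat [0.4384 0.381  0.09  ]
```

```bash
echo '[{"d": [-0.0488,0.0346,0.016],"jaw": 1},{"d": [-0.0488,0.0346,0.016],"jaw": 1},{"d": [-0.0488,0.0346,0.016],"jaw": 1},{"d": [-0.0488,0.0346,0.016],"jaw": 1},{"d": [-0.0488,0.0346,0.016],"jaw": 1},{"d": [-0.0488,0.0346,0.016],"jaw": 1},{"d": [0,0,0.055],"jaw": 0.6},{"d": [0,0,0.055],"jaw": 0.6},{"d": [0,0,0.05],"jaw": 0.6},{"d": [0,0,0.03],"jaw": 0.6},{"jaw": 0.6}]' > path.dat && python3 shift.py path.dat
```

```text
time: 12.1
eef_pos: [0.3677, -0.1254, 0.0539]
tcp_rot: [-0.002, 0.984, 0.178, -0.002]
ft_force: [0.3, 0.1, 0.4]
width: 0.597
grasp_force: 0.0
```

```bash
echo '[{"d": [0,0,0.022],"jaw": 0.6},{"d": [0,0,0.0145],"jaw": 0.6},{"jaw": 0},{"jaw": 0},{"jaw": 0},{"jaw": 0}]' > path.dat && python3 shift.py path.dat 50
echo '[{"d": [0,0,-0.02],"jaw": 0},{"d": [0,0,-0.05],"jaw": 0},{"d": [0,0,-0.06],"jaw": 0},{"jaw": 0}]' > path.dat && python3 shift.py path.dat
python3 - <<'E'
from h import *
s=ctrl.sense();np.save("w4.npy",[s],allow_pickle=True);im=vision.camera("wrist")
cv2.imwrite("pics/w4.png",cv2.resize(im[:,:,::-1],(800,600),interpolation=cv2.INTER_CUBIC))
E
```

```text
time: 12.85
eef_pos: [0.3695, -0.1261, 0.0197]
tcp_rot: [0.001, 0.984, 0.179, 0.001]
ft_force: [-1.0, -0.7, 5.4]
width: 0.219
grasp_force: 49.4
time: 13.35
eef_pos: [0.3705, -0.1266, 0.1528]
tcp_rot: [0.004, 0.984, 0.179, 0.003]
ft_force: [1.2, -0.1, -2.0]
width: 0.221
grasp_force: 49.3
```

View pics/w4.png

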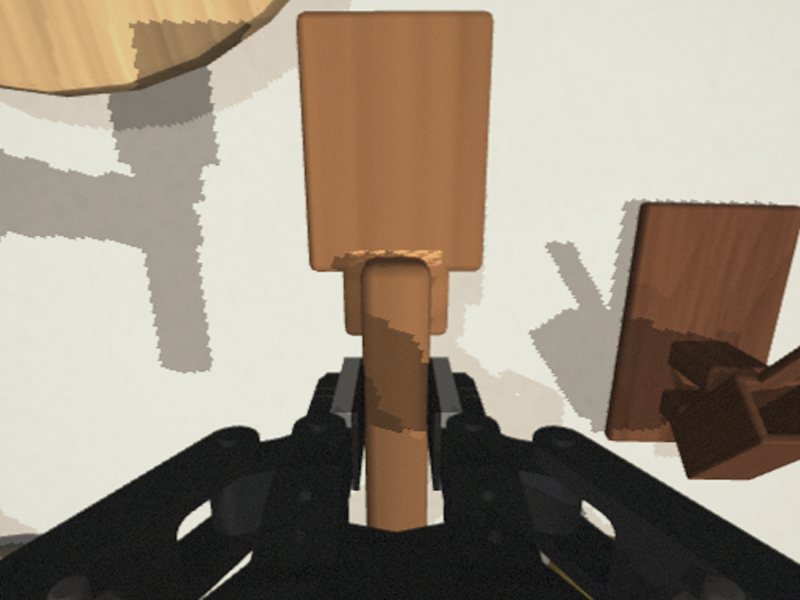

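The flat spatula is gripped at the handle. The blade corners are about (297,11), (494,12), (482,270) and (311,270), and the neck's rear corners are (345,334) and (447,334). I'll solve its pose in the tool frame with PnP.

```bash
python3 - <<'E'
from h import *
s=np.load("w4.npy",allow_pickle=True)[0];c=vision.calibration("wrist")
ob=np.array([[97.5,26,7],[97.5,-26,7],[28,-26,7],[28,26,7],[7,16,7],[7,-16,7]])/1e3
im=np.array([[297,11],[494,12],[482,270],[311,270],[345,334],[447,334]])/1.5625
for x in((0,1,2,3),range(6)):
    x=list(x)
    ok,rv,tv=cv2.solvePnP(ob[x],im[x],c["intrinsics"],None,flags=cv2.SOLVEPNP_IPPE)
    T=np.eye(4);T[:3,:3]=cv2.Rodrigues(rv)[0];T[:3,3]=tv[:,0];T=c["mount"]@T
    W=R.from_quat(s["tcp_rot"],scalar_first=True).as_matrix()
    print(T,"world",s["eef_pos"]+W@T[:3,3],"world axes",W@T[:3,:3])
    print((cv2.projectPoints(ob,rv,tv,c["intrinsics"],None)[0][:,0]-im).round(1).tolist())
E
```

```text
[[ 0.0038 -0.9802 -0.1978  0.0084]
 [ 0.9966 -0.0126  0.0816  0.0027]
 [-0.0825 -0.1974  0.9768  0.0058]
 [ 0.      0.      0.      1.    ]] world [ 0.3794 -0.1262  0.1471] world axes [[ 0.353  -0.9238 -0.1486]
 [-0.9312 -0.3314 -0.1518]
 [ 0.091   0.1919 -0.9772]]
[[274.9, 285.2], [156.6, 174.0], [9.6, 6.4], [116.0, 113.0], [51.4, 50.4], [-12.8, -14.5]]
[[ 0.0035 -0.9654 -0.2606  0.0133]
 [ 0.9998 -0.0013  0.0183  0.0013]
 [-0.018  -0.2607  0.9653 -0.0048]
 [ 0.      0.      0.      1.    ]] world [ 0.3834 -0.1231  0.1577] world axes [[ 0.3544 -0.9065 -0.2297]
 [-0.9347 -0.3364 -0.1146]
 [ 0.0266  0.2553 -0.9665]]
[[282.8, 283.9], [158.3, 166.7], [8.8, 1.6], [117.7, 117.0], [49.4, 53.7], [-15.8, -17.1]]
```

```bash
python3 - <<'E'
from h import *
s=np.load("w4.npy",allow_pickle=True)[0];c=vision.calibration("wrist")
ob=np.array([[97.5,26,0],[97.5,-26,0],[28,-26,0],[28,26,0],[7,16,0],[7,-16,0]])/1e3
im=np.array([[297,11],[494,12],[482,270],[311,270],[345,334],[447,334]])/1.5625
for x in((0,1,2,3),range(6)):
    x=list(x)
    ok,rv,tv=cv2.solvePnP(ob[x],im[x],c["intrinsics"],None)
    T=np.eye(4);T[:3,:3]=cv2.Rodrigues(rv)[0];T[:3,3]=tv[:,0];T=c["mount"]@T;T[:3,3]-=.007*T[:3,2]
    W=R.from_quat(s["tcp_rot"],scalar_first=True).as_matrix()
    print(T,"world",s["eef_pos"]+W@T[:3,3],"world axes",W@T[:3,:3])
    print((cv2.projectPoints(ob,rv,tv,c["intrinsics"],None)[0][:,0]-im).round(1).tolist())
E
```

```text
[[ 1.     -0.0013 -0.0002  0.0077]
 [-0.0013 -0.9999  0.0161  0.0009]
 [-0.0002 -0.0161 -0.9999  0.023 ]
 [ 0.      0.      0.      1.    ]] world [ 0.3783 -0.1249  0.1299] world axes [[ 0.9358 -0.3526 -0.0026]
 [ 0.3525  0.9358 -0.0091]
 [ 0.0057  0.0075  1.    ]]
[[-0.1, 0.4], [0.4, 0.0], [0.1, -0.5], [-0.5, 0.1], [0.3, 0.8], [0.2, 0.3]]
[[ 1.     -0.0005 -0.0069  0.0077]
 [-0.0004 -1.      0.0093  0.0009]
 [-0.0069 -0.0093 -0.9999  0.0235]
 [ 0.      0.      0.      1.    ]] world [ 0.3783 -0.1249  0.1293] world axes [[ 0.936  -0.3518 -0.0113]
 [ 0.3517  0.9361 -0.0051]
 [ 0.0124  0.0008  0.9999]]
[[-0.1, 0.4], [0.5, -0.0], [-0.1, -0.6], [-0.5, -0.2], [0.2, 0.3], [-0.1, 0.0]]
```

PnP fits well: the spatula is level, parallel to tool x, with its origin 8 mm ahead of the TCP and its underside 20–23 mm below it. Now I'll turn and carry it above the long outline.

```bash
echo '[{"rz": -0.178,"jaw": 0},{"rz": -0.178,"jaw": 0},{"rz": -0.178,"jaw": 0},{"rz": -0.178,"jaw": 0},{"rz": -0.178,"jaw": 0},{"rz": -0.178,"jaw": 0},{"rz": -0.178,"jaw": 0},{"rz": -0.178,"jaw": 0},{"rz": -0.178,"jaw": 0},{"rz": -0.178,"jaw": 0},{"jaw": 0}]' > path.dat && python3 shift.py path.dat
echo '[{"d": [0.0221,0.054,0],"jaw": 0},{"d": [0.0221,0.054,0],"jaw": 0},{"d": [0.0221,0.054,0],"jaw": 0},{"d": [0.0221,0.054,0],"jaw": 0},{"jaw": 0},{"jaw": 0}]' > path.dat && python3 shift.py path.dat
python3 - <<'E'
from h import *
s=ctrl.sense();W=R.from_quat(s["tcp_rot"],scalar_first=True).as_matrix()
print(np.degrees(np.arctan2(W[1,0],W[0,0])),"origin at",s["eef_pos"]+W@[.0077,.0009,.0215],"delta tool",W.T@(np.r_[.5019,.0712,.04]-(s["eef_pos"]+W@[.0077,.0009,.0215])))
E
```

```text
time: 14.78
eef_pos: [0.3687, -0.1254, 0.1477]
tcp_rot: [-0.001, 0.481, 0.876, 0.0]
ft_force: [0.3, 0.2, -0.3]
width: 0.22
grasp_force: 49.2
time: 15.52
eef_pos: [0.5032, 0.0648, 0.1478]
tcp_rot: [-0.001, 0.482, 0.876, -0.0]
ft_force: [-0.0, -1.1, -0.1]
width: 0.217
grasp_force: 49.4
122.42929230502811 origin at [0.4997 0.0718 0.1263] delta tool [-0.0017  0.0016  0.0863]
```

```bash
echo '[{"d": [-0.0017,0.0016,0.03],"jaw": 0},{"d": [0,0,0.03],"jaw": 0},{"d": [0,0,0.014],"jaw": 0},{"d": [0,0,0.004],"jaw": 0},{"jaw": 0},{"jaw": 0}]' > path.dat && python3 shift.py path.dat
echo '[{"d": [0,0,0.003],"jaw": 0},{"jaw": 0}]' > path.dat && python3 shift.py path.dat
python3 - <<'E'
from h import *
s=ctrl.sense();print(s["eef_pos"],s["ft_force"])
E
```

```text
time: 16.27
eef_pos: [0.5065, 0.0643, 0.0712]
tcp_rot: [0.001, 0.481, 0.877, 0.0]
ft_force: [0.2, 0.5, -0.3]
width: 0.22
grasp_force: 49.4
time: 16.52
eef_pos: [0.506, 0.0645, 0.0674]
tcp_rot: [-0.0, 0.481, 0.877, -0.0]
ft_force: [1.1, 0.5, -0.2]
width: 0.218
grasp_force: 49.4
[0.506  0.0645 0.0674] [ 1.1132  0.5479 -0.2446]
```

```bash
echo '[{"d": [0,0,0.003],"jaw": 0},{"jaw": 0}]' > path.dat && python3 shift.py path.dat; echo '[{"d": [0,0,0.0015],"jaw": 0},{"jaw": 0}]' > path.dat && python3 shift.py path.dat;python3 - <<'E'
from h import *
s=ctrl.sense();im=vision.camera("side");print(s["eef_pos"],s["ft_force"])
cv2.imwrite("pics/s5.png",cv2.resize(im[160:225,195:310,::-1],None,fx=6.9,fy=6.9,interpolation=cv2.INTER_CUBIC))
E
```

```text
time: 16.77
eef_pos: [0.506, 0.0644, 0.0642]
tcp_rot: [-0.0, 0.481, 0.877, -0.0]
ft_force: [0.7, 0.2, -0.8]
width: 0.217
grasp_force: 49.4
time: 17.02
eef_pos: [0.506, 0.0644, 0.0628]
tcp_rot: [-0.0, 0.481, 0.877, -0.0]
ft_force: [0.1, -0.0, -1.1]
width: 0.217
grasp_force: 49.4
[0.506  0.0644 0.0628] [ 0.1217 -0.0055 -1.0722]
```

View pics/s5.png

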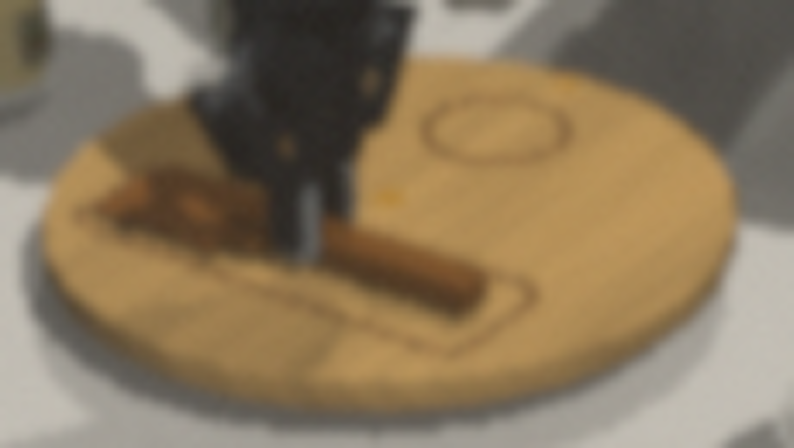

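The side crop shows the handle end near (466,308). That lines up with the outline's centreline, about 11 mm inside its end, so I'll keep lowering to contact.

```bash
for i in 1; do echo '[{"d": [0,0,0.0015],"jaw": 0},{"jaw": 0}]' > path.dat && python3 shift.py path.dat; echo '[{"d": [0,0,0.001],"jaw": 0},{"jaw": 0}]' > path.dat && python3 shift.py path.dat; done | grep -E "eef|ft"
```

```text
eef_pos: [0.5061, 0.0644, 0.0613]
ft_force: [-0.3, 0.2, -0.6]
eef_pos: [0.5061, 0.0644, 0.0603]
ft_force: [-0.0, -0.6, -0.5]
```

```bash
echo '[{"d": [0,0,0.0007],"jaw": 0},{"jaw": 0}]' > path.dat && python3 shift.py path.dat | grep -E "eef|ft"; echo '[{"d": [0,0,0.0007],"jaw": 0},{"jaw": 0}]' > path.dat && python3 shift.py path.dat| grep -E "eef|ft"
```

```text
eef_pos: [0.5062, 0.0644, 0.0598]
ft_force: [-0.7, -1.7, 1.9]
eef_pos: [0.5063, 0.0643, 0.0598]
ft_force: [-1.4, -1.8, 9.7]
```

Contact. I'll relieve the press, open gently and lift away.

```bash
echo '[{"d": [0,0,-0.0008],"jaw": 0},{"jaw": 0},{"jaw": 0.26},{"jaw": 0.34},{"jaw": 0.45},{"jaw": 0.45},{"d": [0,0,-0.01],"jaw": 0.45},{"d": [0,0,-0.04],"jaw": 0.45},{"d": [0,0,-0.05],"jaw": 0.6},{"d": [0,0,-0.05],"jaw": 1},{"d": [0,0,-0.03],"jaw": 1},{"jaw": 1}]' > path.dat && python3 shift.py path.dat 20
python3 - <<'E'
from h import *
s=ctrl.sense();np.save("w6.npy",[s],allow_pickle=True);im=vision.camera("wrist");print(s["eef_pos"])
b=vision.camera("scene")
A=cv2.resize(im[:,:,::-1],(512,384));B=cv2.resize(b[120:260,130:300,::-1],None,fx=1.7,fy=1.7,interpolation=cv2.INTER_CUBIC)
o=np.zeros((384,512+B.shape[1],3),np.uint8);o[:,:512]=A;o[:B.shape[0],512:]=B;cv2.imwrite("pics/w6.png",o);print(o.shape)
E
```

```text
time: 19.58
eef_pos: [0.5067, 0.0644, 0.2425]
tcp_rot: [0.003, 0.481, 0.877, 0.001]
ft_force: [-0.4, -0.2, -0.3]
width: 1.0
grasp_force: 0.0
[0.5067 0.0644 0.2425]
(384, 801, 3)
```

View pics/w6.png

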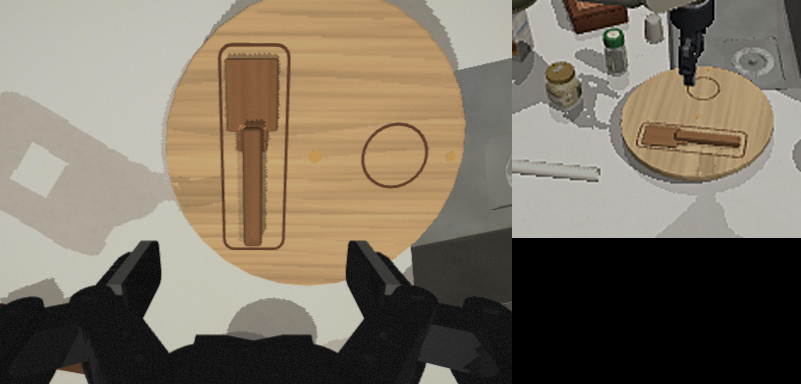

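The spatula lies inside the outline with margin all round. Left panel: blade (225–279, 57–131), outline (220–290, 44–248), ring centre (395,155), axis (315,156), rim dot (450,157). Next I'll check the turntable angle, check what's near the jar, and move over the jar.

```bash
echo '[{"d": [0.0425,0.0437,-0.004],"jaw": 1},{"d": [0.0425,0.0437,-0.004],"jaw": 1},{"d": [0.0425,0.0437,-0.004],"jaw": 1},{"d": [0.0425,0.0437,-0.004],"jaw": 1},{"d": [0.0425,0.0437,-0.004],"jaw": 1},{"jaw": 1},{"jaw": 1}]' > path.dat && python3 shift.py path.dat
cat > jar.py <<'E'
from h import *
from scipy.optimize import minimize
def green(im):
    h=cv2.cvtColor(im,cv2.COLOR_RGB2HSV);m=cv2.inRange(h,(50,110,20),(90,255,255))
    n,l,st,_=cv2.connectedComponentsWithStats(m);return m,l,st
th=np.linspace(0,2*np.pi,40)
def model(cam_n,s,x,y,r,z0,z1,shape):
    P=np.array([[x+r*np.cos(t),y+r*np.sin(t),z] for z in(z0,z1) for t in th])
    p=np.array([proj(cam_n,q,s) for q in P]);M=np.zeros(shape,np.uint8)
    cv2.fillConvexPoly(M,(cv2.convexHull((p).astype(np.float32))*16).astype(np.int32),1,cv2.LINE_8,4);return M
def lidmask(im,guess):
    m,l,st=green(im);ids=[i for i in range(1,len(st)) if st[i,4]>15]
    i=min(ids,key=lambda i:np.hypot(st[i,0]+st[i,2]/2-guess[0],st[i,1]+st[i,3]/2-guess[1]))
    M=np.zeros(m.shape,np.uint8);c,_=cv2.findContours((l==i).astype(np.uint8),0,2);cv2.fillConvexPoly(M,cv2.convexHull(np.vstack(c)),1);return M,st[i]
def fit(views,x0,z1=.106):
    ms=[(n,s,lidmask(im,proj(n,[x0[0],x0[1],.1],s))[0]) for n,s,im in views]
    def cost(v):
        c=0
        for n,s,M in ms:
            D=model(n,s,v[0],v[1],v[2],z1-v[3],z1,M.shape);c+=1-(D&M).sum()/(D|M).sum()
        return c/len(ms)
    best=None
    sx=np.array([x0+d for d in np.array([[0,0,0,0],[.01,0,0,0],[0,.01,0,0],[0,0,.003,0],[0,0,0,.008]])])
    r=minimize(cost,x0,method="Nelder-Mead",options=dict(initial_simplex=sx,xatol=1e-4,fatol=1e-4));return r.x,r.fun,[int(m[2].sum()) for m in ms]
E
python3 - <<'E'
from jar import *
s=np.load("w6.npy",allow_pickle=True)[0]
P=lambda u,v,z=.04:onz("wrist",(u,v),z,s)
r,a,d=P(395,155),P(315,156),P(450,157)
L=np.mean([P(220,45),P(291,45),P(284,248),P(222,248)],0)
print("ring",r,"axis",a,"dot",d,"long",L,"yaw",np.degrees(np.arctan2(*(d-a)[1::-1]))-90)
k=.64;S=lambda u,v:onz("scene",(u*k,v*k),0)
print("carton",S(178,235),S(218,243),"cup",S(333,225),"box",S(262,215),"faucet",S(330,176))
s=ctrl.sense();w=vision.camera("wrist");x0=np.array([.577,.361,.022,.02])
V=[("wrist",s,w),("scene",None,vision.camera("scene")),("side",None,vision.camera("side"))]
print(s["eef_pos"])
for v in V: 
    try: print(v[0],fit([v],x0),lidmask(v[2],proj(v[0],[.577,.361,.1],v[1]))[1])
    except Exception as e: print(v[0],e)
print("wrist at r=.023",fit(V[:1],x0))
cv2.imwrite("w7raw.png",w[:,:,::-1])
E
```

```text
time: 20.55
eef_pos: [0.5757, 0.3606, 0.2583]
tcp_rot: [-0.001, 0.481, 0.877, -0.001]
ft_force: [0.5, 0.5, -0.3]
width: 0.998
grasp_force: 0.0
ring [0.6286 0.1545 0.04  ] axis [0.5571 0.1078 0.04  ] dot [0.6798 0.1845 0.04  ] long [0.5022 0.0731 0.04  ] yaw -57.972921487729984
carton [0.4195 0.6501 0.    ] [0.4657 0.5494 0.    ] cup [0.7036 0.3783 0.    ] box [0.6115 0.5477 0.    ] faucet [0.8498 0.5308 0.    ]
[0.5757 0.3606 0.2583]
wrist time passes only in moves, steps and waits
scene time passes only in moves, steps and waits
side min() iterable argument is emptyTraceback (most recent call last):
  File "<stdin>", line 15, in <module>
  File "jar.py", line 24, in fit
    r=minimize(cost,x0,method="Nelder-Mead",options=dict(initial_simplex=sx,xatol=1e-4,fatol=1e-4));return r.x,r.fun,[int(m[2].sum()) for m in ms]
    res = _minimize_neldermead(fun, x0, args, callback, bounds=bounds,
                               **options)
    fxr = func(xr)
    fx = function(np.copy(x), *(wrapper_args + args))
  File "jar.py", line 20, in cost
    D=model(n,s,v[0],v[1],v[2],z1-v[3],z1,M.shape);c+=1-(D&M).sum()/(D|M).sum()
  File "jar.py", line 9, in model
    p=np.array([proj(cam_n,q,s) for q in P]);M=np.zeros(shape,np.uint8)
                ~~~~^^^^^^^^^^^
  File "h.py", line 20, in proj
    K,E=cam(n,s);x=K@(E[:3,:3]@np.asarray(X)+E[:3,3]);return x[:2]/x[2]
        ~~~^^^^^
  File "h.py", line 6, in cam
    c=vision.calibration(n)
ValueError: time passes only in moves, steps and waits
```

The turntable hasn't turned. The calibration call is rate-limited, so I'll cache it and fit from the wrist view only.

```bash
sed -i 's/^def cam(/import functools\ncal=functools.cache(vision.calibration)\ndef cam(/; s/c=vision.calibration(n)/c=cal(n)/' h.py
python3 - <<'E'
from jar import *
s=ctrl.sense();w=cv2.imread("w7raw.png")[:,:,::-1].copy();x0=np.array([.577,.361,.022,.02])
print(proj("wrist",[.577,.361,.106],s),lidmask(w,proj("wrist",[.577,.361,.1],s))[1])
f=fit([("wrist",s,w)],x0);print(f)
s3=np.load("w3.npy",allow_pickle=True)[0];print(fit([("wrist",s3,cv2.imread("w3raw.png")[:,:,::-1].copy())],x0))
W=R.from_quat(s["tcp_rot"],scalar_first=True).as_matrix();print("tool delta",W.T@(np.r_[f[0][:2],.07]-s["eef_pos"]))
E
```

```text
[ WARN:0@0.099] global loadsave.cpp:275 findDecoder imread_('w7raw.png'): can't open/read file: check file path/integrity
Traceback (most recent call last):
TypeError: 'NoneType' object is not subscriptable
```

```bash
python3 - <<'E'
from jar import *
s=ctrl.sense();w=vision.camera("wrist");cv2.imwrite("w7raw.png",w[:,:,::-1]);x0=np.array([.577,.361,.022,.02])
print(proj("wrist",[.577,.361,.106],s),lidmask(w,proj("wrist",[.577,.361,.1],s))[1])
f=fit([("wrist",s,w)],x0);print(f)
s3=np.load("w3.npy",allow_pickle=True)[0];print(fit([("wrist",s3,cv2.imread("w3raw.png")[:,:,::-1].copy())],x0))
W=R.from_quat(s["tcp_rot"],scalar_first=True).as_matrix();print("tool delta",W.T@(np.r_[f[0][:2],.07]-s["eef_pos"]))
E
```

```text
[255.9987 175.8374] [238 142  48  49 967]
(array([0.5773, 0.37  , 0.0213, 0.0217]), np.float64(0.018929150892374236), [1826])
(array([0.5772, 0.3709, 0.0214, 0.0203]), np.float64(0.023543990086741018), [1588])
tool delta [0.008  0.0067 0.1898]
```

```bash
echo '[{"d": [0.008,0.0067,0],"jaw": 1},{"d": [0,0,0.05],"jaw": 1},{"d": [0,0,0.05],"jaw": 1},{"d": [0,0,0.05],"jaw": 1},{"d": [0,0,0.03],"jaw": 1},{"d": [0,0,0.011],"jaw": 1},{"jaw": 0.6},{"jaw": 0.5},{"jaw": 0},{"jaw": 0},{"jaw": 0}]' > path.dat && python3 shift.py path.dat 35
echo '[{"d": [0,0,-0.01],"jaw": 0},{"d": [0,0,-0.03],"jaw": 0},{"d": [0,0,-0.05],"jaw": 0},{"d": [0,0,-0.02],"jaw": 0},{"jaw": 0}]' > path.dat && python3 shift.py path.dat
python3 - <<'E'
from h import *
s=ctrl.sense();w=vision.camera("wrist");cv2.imwrite("w8raw.png",w[:,:,::-1]);np.save("w8.npy",[s],allow_pickle=True)
W=R.from_quat(s["tcp_rot"],scalar_first=True).as_matrix();print(s["eef_pos"],W[:,0],W[:,2])
print("to ring tool",W.T@(np.r_[.629,.1535,s["eef_pos"][2]]-s["eef_pos"]))
import jar
m,l,st=jar.green(w);print([x.tolist() for x in st[1:] if x[4]>60])
E
```

```text
time: 22.12
eef_pos: [0.5779, 0.3717, 0.0707]
tcp_rot: [0.001, 0.481, 0.877, 0.001]
ft_force: [-1.1, -0.7, 5.0]
width: 0.521
grasp_force: 36.3
time: 22.75
eef_pos: [0.5777, 0.3716, 0.1808]
tcp_rot: [0.001, 0.481, 0.877, 0.001]
ft_force: [0.3, -0.2, -1.7]
width: 0.52
grasp_force: 36.2
[0.5777 0.3716 0.1808] [-0.538   0.8429 -0.0006] [ 0.0033  0.0014 -1.    ]
to ring tool [-0.2115 -0.0741 -0.0001]
[[223, 229, 17, 22, 62], [191, 248, 126, 87, 3573]]
```

```bash
echo '[{"d": [-0.0529,-0.0185,0],"jaw": 0},{"d": [-0.0529,-0.0185,0],"jaw": 0},{"d": [-0.0529,-0.0185,0],"jaw": 0},{"d": [-0.0529,-0.0185,0],"jaw": 0},{"jaw": 0},{"d": [0,0,0.03],"jaw": 0},{"d": [0,0,0.022],"jaw": 0},{"d": [0,0,0.008],"jaw": 0},{"jaw": 0},{"jaw": 0}]' > path.dat && python3 shift.py path.dat
python3 - <<'E'
from jar import *
s=ctrl.sense();w=vision.camera("wrist");s8=np.load("w8.npy",allow_pickle=True)[0]
p=s["eef_pos"];print(p,s["ft_force"])
print(fit([("wrist",s,w)],np.array([p[0],p[1],.0213,.02]),p[2]-.0707+.106))
p=s8["eef_pos"];print(fit([("wrist",s8,cv2.imread("w8raw.png")[:,:,::-1].copy())],np.array([p[0],p[1],.0213,.02]),p[2]-.0707+.106))
E
```

```text
time: 24.05
eef_pos: [0.6291, 0.1535, 0.1196]
tcp_rot: [0.001, 0.481, 0.877, 0.0]
ft_force: [0.2, -0.5, -1.7]
width: 0.519
grasp_force: 36.3
[0.6291 0.1535 0.1196] [ 0.1865 -0.4751 -1.7131]
(array([ 0.6272,  0.1594,  0.0173, -0.0001]), np.float64(0.2570999624671587), [6845])
(array([0.5664, 0.392 , 0.0006, 0.0291]), np.float64(0.7653631284916201), [70])
```

```bash
echo '[{"d": [0,0,0.006],"jaw": 0},{"jaw": 0}]' > path.dat && python3 shift.py path.dat|grep -E "eef|ft"; echo '[{"d": [0,0,0.0015],"jaw": 0},{"jaw": 0}]' > path.dat && python3 shift.py path.dat|grep -E "eef|ft"; echo '[{"d": [0,0,0.0008],"jaw": 0},{"jaw": 0}]' > path.dat && python3 shift.py path.dat|grep -E "eef|ft"
```

```text
eef_pos: [0.6286, 0.1532, 0.1124]
ft_force: [-0.1, 0.9, -1.2]
eef_pos: [0.6288, 0.1532, 0.1112]
ft_force: [0.6, 0.2, -1.2]
eef_pos: [0.6289, 0.1532, 0.1107]
ft_force: [-0.4, -0.1, 1.7]
```

Contact came at the expected height. I'll add a slight press, release slowly, rise and check.

```bash
echo '[{"d": [0,0,0.0002],"jaw": 0},{"jaw": 0.55},{"jaw": 0.62},{"jaw": 0.75},{"jaw": 1},{"jaw": 1},{"d": [0,0,-0.02],"jaw": 1},{"d": [0,0,-0.05],"jaw": 1},{"d": [0,0,-0.06],"jaw": 1},{"d": [0,0,-0.05],"jaw": 1},{"jaw": 1},{"jaw": 1}]' > path.dat && python3 shift.py path.dat 20
python3 - <<'E'
from jar import *
s=ctrl.sense();w=vision.camera("wrist");cv2.imwrite("w9raw.png",w[:,:,::-1]);p=s["eef_pos"];print(p)
print("jar top fit",fit([("wrist",s,w)],np.array([.629,.1535,.0213,.02]),.146))
# brass dots, spatula mask
h=cv2.cvtColor(w,cv2.COLOR_RGB2HSV)
for n,X in(("axis",[.5572,.1075,.04]),("dot",[.6797,.1845,.04])):
    u,v=proj("wrist",X,s);r=h[int(v)-12:int(v)+13,int(u)-12:int(u)+13].astype(int)
    if r.size:
        m=(r[...,1]>r[...,1].mean()+45);y,x=np.nonzero(m);print(n,(u,v),m.sum(),onz("wrist",(int(u)-12+x.mean(),int(v)-12+y.mean()),.04,s) if m.any() else "")
for n in("scene","side"):
    im=vision.camera(n);print(n,fit([(n,None,im)],np.array([.629,.1535,.0213,.02]),.146))
E
```

```text
time: 26.35
eef_pos: [0.6285, 0.1532, 0.2893]
tcp_rot: [-0.001, 0.481, 0.877, -0.0]
ft_force: [0.2, 1.1, -1.1]
width: 1.0
grasp_force: 0.0
[0.6285 0.1532 0.2893]
jar top fit (array([0.6281, 0.151 , 0.0211, 0.0229]), np.float64(0.03997949769349052), [1904])
axis (np.float64(184.6603031622557), np.float64(157.74471811978478)) 0 
dot (np.float64(303.4142271521928), np.float64(158.47880590018622)) 0 
scene (array([0.6287, 0.1525, 0.0206, 0.021 ]), np.float64(0.0547945205479452), [138])Traceback (most recent call last):
  File "<stdin>", line 11, in <module>
  File "jar.py", line 16, in fit
    ms=[(n,s,lidmask(im,proj(n,[x0[0],x0[1],.1],s))[0]) for n,s,im in views]
             ~~~~~~~^^^^^^^^^^^^^^^^^^^^^^^^^^^^^^^
  File "jar.py", line 13, in lidmask
    i=min(ids,key=lambda i:np.hypot(st[i,0]+st[i,2]/2-guess[0],st[i,1]+st[i,3]/2-guess[1]))
ValueError: min() iterable argument is empty
```

The jar stands at (0.628,0.152), within 2 mm of the ring centre. As a last check, I'll find the turntable angle from the spatula's axis and the outline lines in this frame.

```bash
python3 - <<'E'
from h import *
s=ctrl.sense();w=vision.camera("wrist")
h=cv2.cvtColor(w,cv2.COLOR_RGB2HSV)
def ang(m,z):
    y,x=np.nonzero(m);P=np.array([onz("wrist",(a,b),z,s)[:2] for a,b in zip(x,y)]);c=P.mean(0)
    e=np.linalg.svd(P-c,full_matrices=False)[2][0];return len(x),c,np.degrees(np.arctan2(e[1],e[0]))%180,np.ptp((P-c)@e)
# pixels in neighbourhood of the long outline, by world rectangle
v,u=np.mgrid[0:384,0:512];o,_=ray("wrist",(0,0),s)
K,E=cam("wrist",s);D=np.stack([u,v,np.ones_like(u)],-1)@np.linalg.inv(K).T@E[:3,:3]
X=o+D*((.04-o[2])/D[...,2])[...,None]
e=np.array([np.cos(2.138),np.sin(2.138)]);n=np.array([-e[1],e[0]]);q=X[...,:2]-[.502,.072]
reg=(abs(q@e)<.125)&(abs(q@n)<.045)
print("region px",reg.sum(),"expected corner px",proj("wrist",[.502+.1*e[0],.072+.1*e[1],.04],s),proj("wrist",[.502-.1*e[0],.072-.1*e[1],.04],s))
m=(reg&(h[...,2]<135)).astype(np.uint8)
cc,l,st,_=cv2.connectedComponentsWithStats(m)
for i in range(1,cc):
    if st[i,4]>150: print(st[i].tolist(),h[l==i].mean(0),ang(l==i,.047))
E
```

```text
region px 15286 expected corner px [121.3622  70.6364] [139.2355 233.7732]
[92, 60, 74, 192, 980] [ 17.7102 108.0694 100.8541] (980, array([0.5154, 0.0579]), np.float64(124.38867285104598), np.float64(0.23209092346851834))
[97, 73, 52, 62, 259] [ 14.3707 126.7568 112.3822] (259, array([0.4776, 0.1429]), np.float64(147.66500860930682), np.float64(0.08075821225196994))
[114, 126, 34, 110, 1180] [ 14.3746 126.1593  97.5144] (1180, array([0.5191, 0.0574]), np.float64(124.46951501456758), np.float64(0.13777375141855033))
[116, 151, 11, 75, 161] [ 13.3727 139.9255 132.677 ] (161, array([0.507, 0.042]), np.float64(121.58520377834112), np.float64(0.09459771132256711))
```

The angle is still 122–124° against 122.5° at the start, so the turntable has stayed put and the arm is clear.

```bash
python3 -c "
from workcell import ctrl, vision, hand_in
print(hand_in())"
```

```text
the job is handed in; nothing more can be done
None
```

I handed the job in at about 27 s: the spatula lies flat, underside down, in the long outline; the spice jar stands within about 2 mm of the round outline's centre; the turntable shows no turn beyond about 2°; and the squat jar and bowl were not touched.

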